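# Release the purge plug from its quick coupling

## Task

Take the plug with the bar-shaped handle out of its purge coupling: turn the coupling's sprung sleeve clockwise until its notch finds the pin, push the sleeve fully down so that the plug is let go, then draw the plug straight out so that the sleeve snaps back up. Set the plug down, not dropped, inside the grey tray and let go of it, leaving the loose things around it where they are.

Things in the scene. Friction and masses are not known exactly. Their poses are not given: they have to be found in the camera images.
- coupling: Quick coupling holding the bar-handled plug, fixed, axis upright (z up). Origin: on the axis, on the table. Aluminium block 80 x 80 x 45 mm high, on it a brass core 30 mm thick up to 98 mm, and round the core the knurled steel sleeve. The neighbour coupling looks the same but holds a plug with a round knob.
- sleeve_rim (a point): Fixed point on the axis at the top rim of the raised sleeve, 100 mm above the table. Sleeve: outside diameter 44 mm, 38 mm tall, bottom edge 62 mm above the table when up. It turns stiffly (0.06 N m). Its bottom edge has one notch, 7 mm wide, marked by a black line down the outside and across the rim (the narrow grooves beside it are no notches).
- pin (a point): Outer end of a fixed 4 mm pin out of the core along the coupling's +x, 1 mm under the sleeve's edge; a black line on the block points at it. At the start the notch is 20 to 63 degrees anticlockwise of it, seen from above. Turned clockwise until they meet (within 4 degrees) the sleeve can go down; else the pin stops it after 1 mm. The turn ends in a hard stop 17 degrees past the pin.
- sleeve (a joint): How far the sleeve is down, m: 0 up (at rest), 0.010 fully down. The spring takes 6 N to start, 12 N at the bottom. From about 0.007 on the lock lets go and an inner spring lifts the plug 8 mm. If the sleeve is then let go it rises only to about 0.006, held by the lock resting on the plug, and the plug stays lifted; once the plug is drawn out, it snaps up to 0.
- plug: Plug (nipple), steel, 65 mm long, 120 to 200 g. Origin: centre of its lower end, z along its axis to the handle; upright, 58 mm above the table while locked, 66 mm once lifted. Stem 18 mm thick with a groove; above it (45 to 65 mm from the origin) the bar handle, 36 mm along x, 18 mm along y. Locked, it cannot be pulled. It must rise straight by 40 mm to leave, against 2 to 8 N.
- neighbour: The other coupling, fixed, the same outside but with a plug that ends in a round knob 36 mm across, top 123 mm above the table. Not to be opened. Origin: on its axis, on the table.
- tray: Grey open tray, fixed, 180 mm along its x, 130 mm along its y, 30 mm high, walls and floor 4 mm. Origin: centre of its underside, on the table.
- jar: Bystander: white jar, 52 mm wide, 75 mm tall, loose. Origin: centre of its foot.
- screwdriver: Bystander: screwdriver lying on the table, loose. Origin: centre of its underside, length along x.
- wrench: Bystander: steel wrench lying on the table, loose.
- cup: Bystander: white cup, 72 mm wide, 85 mm tall, loose. Origin: centre of its foot.
- brush: Bystander: brush lying on the table, loose.
- flange: Bystander: aluminium ring, 80 mm across, 14 mm high, lying on the table, loose.
- carton: Bystander: cardboard carton 90 x 70 x 50 mm high, loose.
Mind the look-alikes: they are no part of the job. What is shaped like the coupling but blue is not meant.

How it is judged (in metres and radians):
On the way, in this order (a step that is already met when the one before it is completed fails the run):
1. the sleeve is pushed down far enough to unlock, with the plug still in the coupling (value of joint sleeve above 0.006 m and horizontal distance between plug and coupling below 0.006 m and z of plug in the frame of coupling below 0.075 m), for 0.05 s.
2. the plug is drawn clear of the coupling and the sleeve has snapped back up (z of plug in the frame of coupling above 0.095 m and value of joint sleeve below 0.002 m), for 0.1 s.
At the end, for the whole second after the job is handed in: The plug rests inside the tray, in any attitude: its lower-end origin within 86 mm along x and 61 mm along y of the tray's centre and below 30 mm, bearing on the tray, released and slower than 30 mm/s; the sleeve is up again (within 2 mm of its stop) (x of plug in the frame of tray between -0.086 and 0.086 m and y of plug in the frame of tray between -0.061 and 0.061 m and height (world z) of plug below 0.03 m and contact force between plug and tray above 0.3 N and contact force between the fingers and plug below 0.1 N and linear speed of plug below 0.03 m/s and value of joint sleeve below 0.002 m); the robot touches nothing.
It fails at once if the plug is let fall into the tray (faster than 0.8 m/s with no finger on it) (linear speed of plug above 0.8 m/s and contact force between the fingers and plug below 0.1 N and horizontal distance between plug and tray below 0.13 m).
It fails at once if a loose bystander is moved by more than 25 mm (distance of any of jar, screwdriver, wrench, cup, brush, flange, carton from where it was at the start of the episode above 0.025 m).
It also fails if it takes over 58 s, if anything falls off the work surface, if the arm or the gripper's body presses on something with over 40 N, if the wrist force passes 120 N, or if a joint passes its speed limit or range.

## Robot

A 6-joint arm with a two-finger parallel gripper is mounted at the origin on the work surface. World frame = base frame: x ahead of the robot, y to its left, z up, the work surface at z = 0. Lengths are in m, angles in degrees, forces in N, time in s.
With the tool pointing down it reaches from about 0.325 to 0.85 m from the base axis. Payload 15.5 kg.
Tool frame: the origin (TCP) lies at the very end of the fingers, on their centre line; the grasp point (between the pads) lies arm.grip_depth behind it (arm.grip_depth is the distance from the TCP to the grasp point, in m); z points along the fingers, y is the direction in which the jaws open and shut (so a half turn about z gives the same grasp; the last joint's range is limited). The gripper opens to 91 mm and grips with 3 to 60 N. Pads are 32 mm wide; open, the fingers measure 118 mm over their backs; the gripper's body (76 mm by 178 mm) begins 60 mm behind the grasp point.
Start: joints at [71.362, 28.281, 77.091, -0, 74.628, -5.472], TCP at [0.142, 0.609, 0.18] pointing down, gripper open.
Joint ranges: [-166.48, 166.48], [-47.26, 123.95], [12.59, 153.08], [-70.14, 250.14], [6.76, 159.57], [-176.63, 176.63]. Speed limits (degrees/s): [108.29, 108.29, 147.25, 172.46, 172.46, 172.46].

## Interface

Orientations are given as a 3x3 rotation matrix whose columns are the frame's x, y, z axes.
In Python, from rig import arm gives the robot as it stands. Calls block until the motion is done:
- arm.move_to(position, orientation): joint-space move of the TCP to a pose.
- arm.move_l(position, orientation=None, feed=0.15): straight line of the TCP; orientation=None keeps the orientation; feed is the mean speed in m/s.
- arm.move_joints(angles): joint-space move.
- arm.grip(opening): finger opening in m; the grip force is fixed at half the most; returns when the fingers have stopped.
- arm.sleep(seconds).
- arm.solve_ik(position, orientation): joint angles nearest the present ones, or None.
- arm.snapshot(name): name is "scene" or "top" or "wrist"; returns the picture (480x640x3 uint8, red, green, blue); there is no depth.
- arm.get_calibration(name): a dict with "intrinsics" (3x3 intrinsics, pixels), "cam_to_world" (4x4, takes a point from camera to world coordinates). Camera axes: x right, y down, z forward; pixel columns grow to the right and rows downward; lengths in m; the calibration is good to about 2 mm. The wrist camera is an equidistant fisheye: a pixel r from the principal point sees the ray r / f radians off the axis. A picture is of the moment at which its call begins: read the wrist's pose just before it. get_calibration takes no time and is no camera call; for the wrist camera it gives the pose at the moment of the call.
A pose or a line that the arm cannot do raises arm.Unreachable and nothing moves.
- arm.sign_off(): hands the job in, once; it reports no verdict.
Readings, each from a call of its own:
- arm.current_t(): time.
- arm.current_joint_positions(): joint angles.
- arm.current_dq(): joint speeds.
- arm.current_tau(): joint torques, N m.
- arm.current_ee_pos(): TCP position.
- arm.current_tool_rot(): TCP orientation.
- arm.current_force(): force on the tool from outside, world axes, zero at the start.
- arm.current_torque(): the same for the moment, N m.
- arm.current_width(): finger opening in m.
Only numpy, scipy, OpenCV 4.12 (cv2) and the standard library are available. Lean on these libraries where they do the work, as an engineer would, in place of code of your own. Each camera call takes 0.05 s, during which the arm holds its last target. There are 200 camera calls.

## Working session

There is one attempt and no reset: what is moved stays moved. The work goes in short steps, each a Python script; the robot and the scene stay as the last script left them, time stands still between calls to the robot, and variables do not carry over. Pictures are saved under pics/ and viewed, about 8 in all and at most 12, crops included, and the job is handed in when it is done.

```bash
ls; mkdir -p pics; python3 - <<'E'
from rig import arm
import cv2,numpy as np
for n in ["scene","top"]:
    im=arm.snapshot(n); cv2.imwrite(f"pics/{n}0.png",im[:,:,::-1])
    c=arm.get_calibration(n); print(n,np.round(c["intrinsics"],1).tolist(),np.round(c["cam_to_world"],4).tolist())
print(arm.grip_depth,arm.current_t(),arm.current_tool_rot())
E
```

```text
pics
scene [[557.0, 0.0, 316.0], [0.0, 557.0, 237.3], [0.0, 0.0, 1.0]] [[-0.4766, 0.5398, -0.6939, 1.4025], [0.8788, 0.3119, -0.3611, 0.4306], [0.0215, -0.7819, -0.6231, 0.8349], [0.0, 0.0, 0.0, 1.0]]
top [[498.5, 0.0, 327.1], [0.0, 498.5, 243.7], [0.0, 0.0, 1.0]] [[-0.0157, -0.9883, 0.1517, 0.3877], [-0.9998, 0.0177, 0.012, -0.0064], [-0.0145, -0.1515, -0.9884, 1.21], [0.0, 0.0, 0.0, 1.0]]
0.0188 0.1 [[-9.73706599e-01  2.27805453e-01 -3.67278416e-04]
 [ 2.27805714e-01  9.73706074e-01 -1.01872585e-03]
 [ 1.25549920e-04 -1.07560821e-03 -9.99999414e-01]]
```

View pics/top0.png

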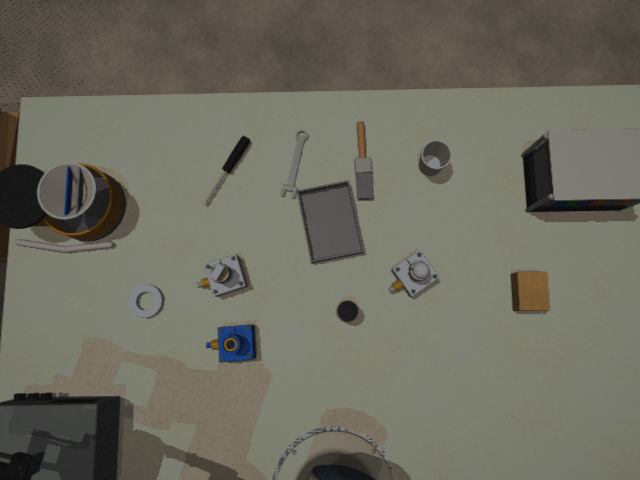

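View pics/scene0.png

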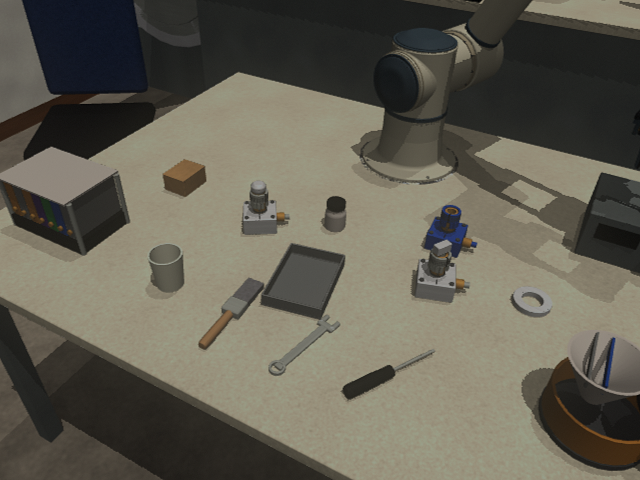

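Top view: bar-handled coupling at (222,273), chosen. Look-alikes are the round-knob neighbour at (418,272) and the blue one at (235,343). The tray is at (331,222). Next I'll localise these roughly and take a close look with the wrist camera.

```bash
cat > h.py <<'E'
from rig import arm
import cv2,numpy as np
def ray(n,uv,cal=None):
    c=cal or arm.get_calibration(n); K=np.array(c["intrinsics"]);T=np.array(c["cam_to_world"])
    d=np.linalg.inv(K)@[uv[0],uv[1],1]
    if n=="wrist":
        r=np.hypot(d[0],d[1]); d=np.array([d[0]/r*np.sin(r),d[1]/r*np.sin(r),np.cos(r)]) if r>1e-9 else np.array([0,0,1.])
    return T[:3,3],T[:3,:3]@d
def at(n,uv,z,cal=None):
    o,d=ray(n,uv,cal); return (o+d*(z-o[2])/d[2])[:3]
def proj(n,P,cal=None):
    c=cal or arm.get_calibration(n); K=np.array(c["intrinsics"]);T=np.array(c["cam_to_world"])
    p=T[:3,:3].T@(np.array(P)-T[:3,3])
    if n=="wrist":
        r=np.hypot(p[0],p[1]);th=np.arctan2(r,p[2]);q=np.array([p[0]/r*th,p[1]/r*th,1])
    else: q=p/p[2]
    return (K@q)[:2]
def down(yaw):  # tool y (jaw axis) at yaw degrees in world, z down
    a=np.radians(yaw); y=np.array([np.cos(a),np.sin(a),0]);z=np.array([0,0,-1.]);return np.column_stack([np.cross(y,z),y,z])
E
python3 - <<'E'
from h import *
for nm,uv,z in [("coup handle",(221,271),.123),("neigh knob",(421,270),.123),("blue",(233,343),.09),("jar",(348,310),.075),("tray TL",(299,192),.03),("tray TR",(349,182),.03),("tray BR",(364,254),.03),("tray BL",(313,263),.03)]:
    print(nm,at("top",uv,z).round(4))
im=arm.snapshot("scene")[225:315,400:490]; im2=arm.snapshot("top")[245:305,190:260]
a=cv2.resize(im[:,:,::-1],(540,540),interpolation=cv2.INTER_CUBIC);b=cv2.resize(im2[:,:,::-1],None,fx=7,fy=7,interpolation=cv2.INTER_CUBIC)
p=at("top",(221,271),.123)
c=arm.get_calibration("wrist");T=np.array(c["cam_to_world"]);print(c["intrinsics"],T.round(3).tolist())
Rt=arm.current_tool_rot();print("cam in tool",(Rt.T@(T[:3,3]-arm.current_ee_pos())).round(4),(Rt.T@T[:3,:3]).round(3))
for yaw in range(-180,180,30):
    q=arm.solve_ik([p[0],p[1],.25],down(yaw)); print(yaw,None if q is None else np.round(q,0))
E
```

```text
coup handle [0.498  0.2405 0.123 ]
neigh knob [ 0.4927 -0.1973  0.123 ]
blue [0.3411 0.2187 0.09  ]
jar [ 0.4097 -0.0375  0.075 ]
tray TL [0.6974 0.0742 0.03  ]
tray TR [ 0.7201 -0.048   0.03  ]
tray BR [ 0.5423 -0.0798  0.03  ]
tray BL [0.5228 0.0421 0.03  ]
[[371.64829954   0.         324.2999555 ]
 [  0.         371.64829954 240.24212322]
 [  0.           0.           1.        ]] [[0.229, 0.941, 0.249, 0.074], [0.973, -0.221, -0.059, 0.625], [-0.001, 0.255, -0.967, 0.385], [0.0, 0.0, 0.0, 1.0]]
cam in tool [ 0.0704  0.     -0.2053] [[-0.001 -0.967 -0.255]
 [ 1.    -0.001 -0.   ]
 [ 0.    -0.255  0.967]]
-180 [  20.   19.   81.   -0.   80. -160.]
-150 [ 20.  19.  81.  -0.  80. 170.]
-120 [ 20.  19.  81.  -0.  80. 140.]
-90 [ 20.  19.  81.  -0.  80. 110.]
-60 [20. 19. 81. -0. 80. 80.]
-30 [20. 19. 81. -0. 80. 50.]
0 [20. 19. 81. -0. 80. 20.]
30 [ 20.  19.  81.  -0.  80. -10.]
60 [ 20.  19.  81.  -0.  80. -40.]
90 [ 20.  19.  81.  -0.  80. -70.]
120 [  20.   19.   81.   -0.   80. -100.]
150 [  20.   19.   81.   -0.   80. -130.]
```

```bash
python3 - <<'E'
from h import *
import json
p=np.array([.498,.2405,.123])
for i,yaw in enumerate([50,-120]):
    arm.move_to([p[0],p[1],.215],down(yaw)); arm.sleep(.3)
    c=arm.get_calibration("wrist"); im=arm.snapshot("wrist")
    json.dump({k:np.array(v).tolist() for k,v in c.items()},open(f"w{i}.json","w"))
    cv2.imwrite(f"pics/w{i}.png",im[:,:,::-1]); print(proj("wrist",p,c),proj("wrist",[p[0],p[1],.045],c),arm.current_t())
a=[cv2.imread(f"pics/w{i}.png") for i in (0,1)]
cv2.imwrite("pics/w01.png",np.vstack([cv2.resize(x,(400,300)) for x in a]))
E
```

```text
[323.38863323 231.25719533] [323.53119276 213.64658343] 2.4083
[324.92362284 234.11666456] [324.82531802 216.13617524] 5.375
```

View pics/w01.png

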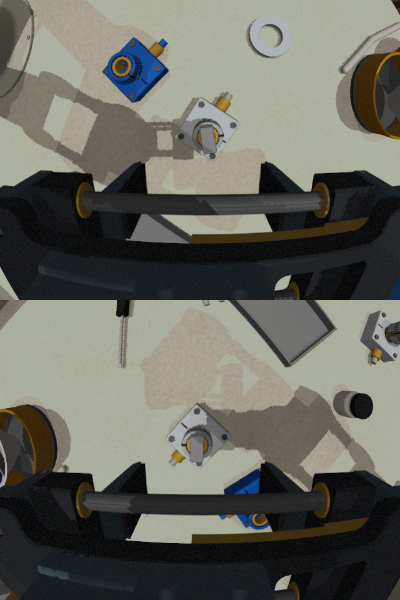

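The wrist views show the bar-handled plug at about (207,134) and (195,440) in the half-scale stack. I'll enlarge both.

```bash
python3 - <<'E'
import cv2,numpy as np
o=[]
for i,(u,v) in enumerate([(331,208),(315,218)]):
    im=cv2.imread(f"pics/w{i}.png")[v-60:v+60,u-65:u+65]
    im=cv2.convertScaleAbs(im,alpha=1.5,beta=20)
    im=cv2.resize(im,None,fx=6,fy=6,interpolation=cv2.INTER_CUBIC)
    for k in range(0,130,10):
        if k%20==0:
            cv2.putText(im,str(u-65+k),(k*6,10),0,.35,(0,0,255),1); cv2.putText(im,str(v-60+k),(0,k*6+4),0,.35,(0,0,255),1)
        cv2.line(im,(k*6,12),(k*6,18),(0,0,255),1); cv2.line(im,(24,k*6),(30,k*6),(0,0,255),1)
    print(im.shape); im=im[:600]; cv2.imwrite(f"pics/wc{i}.png",im)
E
```

```text
(720, 780, 3)
(720, 780, 3)
```

View pics/wc0.png

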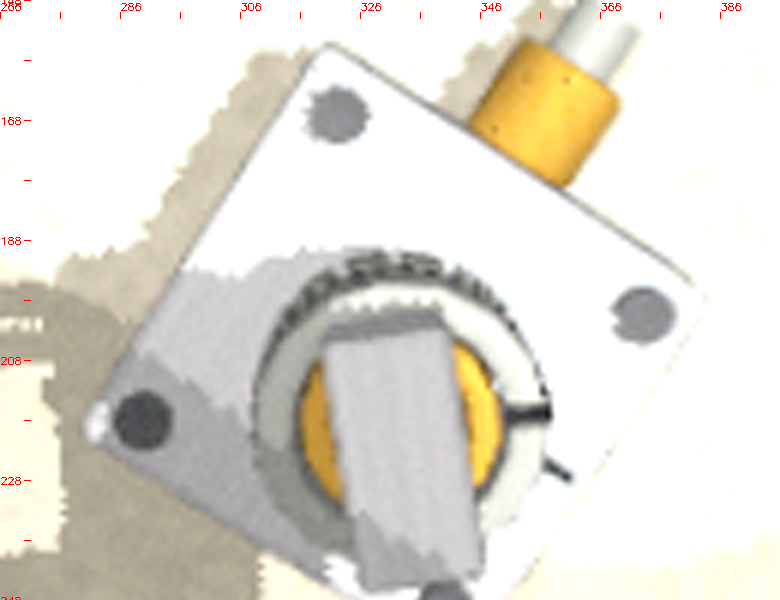

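View pics/wc1.png

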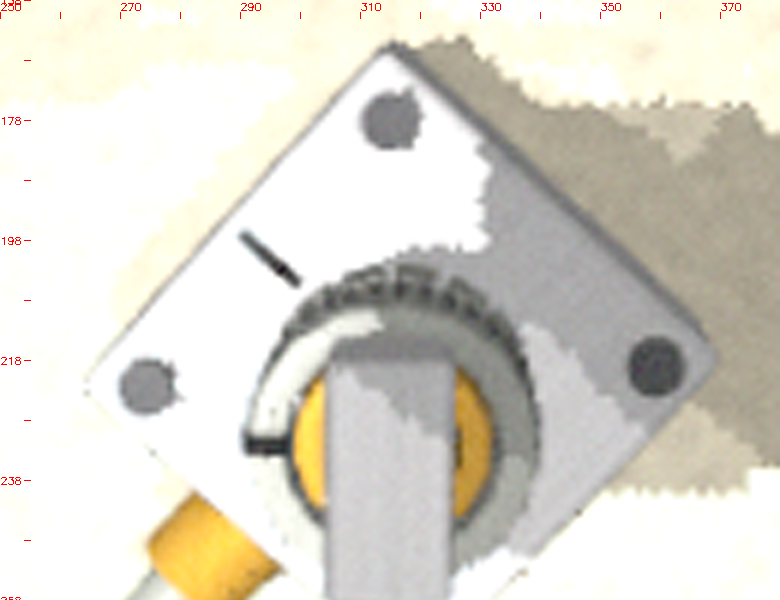

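w0 and w1 show the bar handle, with the black notch line on the rim at w0 crop (527,413) and w1 crop (265,445). The pin line on the block is at w0 (557,470) and w1 (270,260). The notch is about 45° anticlockwise of the pin, as described. Converting these to metric.

```bash
python3 - <<'E'
from h import *
import json
C=[json.load(open(f"w{i}.json")) for i in (0,1)]; off=[(266,148),(250,158)]
P=[{"scrL":(143,420,.045),"scrR":(642,315,.045),"scrT":(338,113,.045),"corT":(330,45,.045),"corL":(86,425,.045),"corR":(708,292,.045),
"rimL":(253,412,.100),"rimR":(551,412,.100),"goldL":(298,422,.098),"goldR":(503,422,.098),
"linO":(549,411,.1),"linI":(505,415,.1),"pinI":(545,462,.045),"pinO":(571,479,.045),
"hTL":(325,343,.123),"hTR":(448,325,.123),"hBL":(360,590,.123),"hBR":(485,570,.123)},
{"scrL":(147,385,.045),"scrR":(655,365,.045),"scrT":(390,120,.045),"corT":(392,43,.045),"corL":(86,385,.045),"corR":(718,352,.045),
"rimL":(246,440,.100),"rimR":(541,440,.100),"goldL":(289,445,.098),"goldR":(496,445,.098),
"linO":(246,446,.1),"linI":(289,447,.1),"pinI":(298,283,.045),"pinO":(242,235,.045),"hTL":(327,362,.123),"hTR":(453,362,.123)}]
for i in (0,1):
    W={k:at("wrist",(off[i][0]+v[0]/6,off[i][1]+v[1]/6),v[2],C[i])[:2] for k,v in P[i].items()}
    m=lambda a,b:((W[a]+W[b])/2).round(4); d=lambda a,b:np.hypot(*(W[a]-W[b])).round(4); an=lambda a,b:np.degrees(np.arctan2(*(W[b]-W[a])[::-1])).round(1)
    print("scr centre",m("scrL","scrR"),d("scrL","scrR"),d("scrL","scrT"),d("scrT","scrR"),"cor",m("corL","corR"),d("corL","corR"),d("corL","corT"))
    print("rim",m("rimL","rimR"),d("rimL","rimR"),"gold",m("goldL","goldR"),d("goldL","goldR"))
    print("edge angs",an("corL","corT"),an("corT","corR"),"pin",an("pinI","pinO"),"line",an("linI","linO"))
    c=m("scrL","scrR"); f=lambda q:np.degrees(np.arctan2(*(W[q]-c)[::-1])).round(1)
    print("radial from scr centre: pin",f("pinI"),f("pinO"),"line",f("linI"),f("linO"))
    print("handle",an("hTL","hTR"),d("hTL","hTR"), (an("hTL","hBL"),d("hTL","hBL"),m("hTL","hBR")) if i==0 else "")
E
```

```text
scr centre [0.4995 0.2496] 0.0875 0.0624 0.0621 cor [0.4987 0.2512] 0.1093 0.0774
rim [0.4975 0.2519] 0.0437 gold [0.4989 0.2506] 0.0302
edge angs 106.9 17.2 pin 16.8 line 55.4
radial from scr centre: pin 18.0 17.8 line 59.3 58.2
handle 58.5 0.0168 (np.float64(-32.2), np.float64(0.0349), array([0.4989, 0.2507]))
scr centre [0.4983 0.25  ] 0.0877 0.0622 0.0619 cor [0.4993 0.2493] 0.1094 0.0792
rim [0.4995 0.2492] 0.0436 gold [0.4985 0.25  ] 0.0308
edge angs -72.4 -163.4 pin 18.5 line 58.5
radial from scr centre: pin 17.3 17.7 line 58.5 58.5
handle -120.1 0.0171
```

Both views agree: axis at (0.4988, 0.2502), pin at about 17.5°, notch at about 58.5°, so roughly 41° clockwise. The handle's narrow axis is at about 59°. Now I'll grip the sleeve and turn it.

```bash
python3 - <<'E'
from h import *
c=[.4988,.2502]; y0=40
arm.move_to([*c,.215],down(y0)); arm.move_l([*c,.071],feed=.12)
print(arm.current_force().round(2)); arm.grip(0.03); arm.sleep(.2)
def rep(s): print(s,"w",round(arm.current_width(),4),"F",np.round(arm.current_force(),2),"T",np.round(arm.current_torque(),2),"p",np.round(arm.current_ee_pos(),4),"t",round(arm.current_t(),2))
rep("grip")
for k in (14,28,41):
    arm.move_to([*c,.071],down(y0-k)); arm.sleep(.1); rep(k)
R=arm.current_tool_rot(); print("yaw",np.degrees(np.arctan2(R[1,1],R[0,1])))
arm.move_l([*c,.068],feed=.03); arm.sleep(.2); rep("z-3")
E
```

```text
[ 0.13 -0.02  0.76]
grip w 0.0296 F [-0.37 -0.01 -0.43] T [-0.12  0.09 -0.01] p [0.4988 0.2502 0.071 ] t 10.41
14 w 0.0298 F [-0.42 -0.75  0.67] T [-0.08  0.08 -0.08] p [0.4988 0.2502 0.071 ] t 10.86
28 w 0.0297 F [-0.87  0.37 -0.08] T [-0.12  0.12  0.01] p [0.4988 0.2502 0.071 ] t 11.31
41 w 0.0299 F [-0.26  0.22 -0.99] T [-0.13  0.17  0.05] p [0.4988 0.2502 0.071 ] t 11.75
yaw -0.7005599162400231
z-3 w 0.0302 F [-0.56 -0.48 -0.52] T [-0.08  0.16  0.03] p [0.4988 0.2502 0.068 ] t 12.2
```

The fingers closed to 30 mm with no resistance, which can't be right on a 44 mm sleeve. I'll look before doing anything else.

```bash
python3 - <<'E'
from h import *
s=arm.snapshot("scene")[:,:,::-1]; w=arm.snapshot("wrist")[:,:,::-1]
s=cv2.resize(s[180:330,360:510],(600,600),interpolation=cv2.INTER_CUBIC)[:,:400] if 0 else cv2.resize(s[190:310,380:500],(400,400),interpolation=cv2.INTER_CUBIC)
w=cv2.resize(w[100:340,204:444],(400,400),interpolation=cv2.INTER_CUBIC)
cv2.imwrite("pics/chk.png",np.hstack([s,cv2.convertScaleAbs(w,alpha=1.5,beta=15)]))
E
```

```text
(no output)
```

View pics/chk.png

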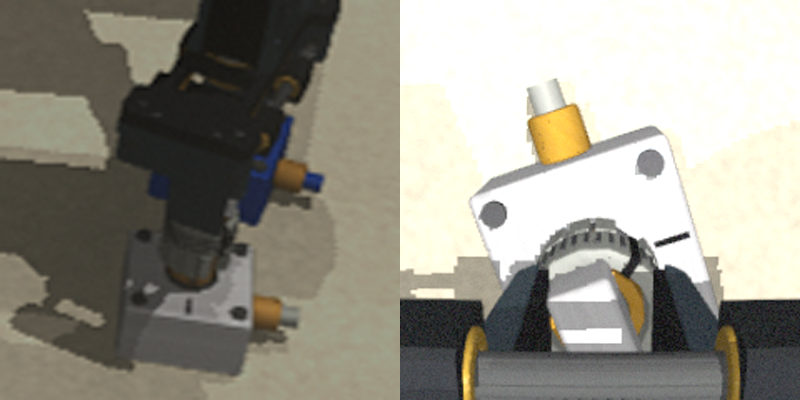

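```bash
python3 - <<'E'
from h import *
c=arm.get_calibration("wrist")
for u,v in [(493,213),(650,162),(655,244),(690,235)]:
    print(at("wrist",(204+(u-400)/1.6667,100+v/1.6667),.045,c).round(4))
q=lambda P:((proj("wrist",P,c)-[204,100])*1.6667+[400,0]).round(0)
e=arm.current_ee_pos(); R=arm.current_tool_rot()
print("tcp",q(e),"tips",q(e+R[:,1]*.015),q(e-R[:,1]*.015),"axis top",q([.4988,.2502,.123]),"rim",q([.4988,.2502,.1]))
print((R.T@(np.array(c["cam_to_world"])[:3,3]-e)).round(4), arm.current_joint_positions())
P=np.array([.4988,.2502,.123]); print("top px",proj("top",P),proj("top",[.498,.2405,.123]),"scene",proj("scene",P))
a=np.radians(17.5)
for n in("top","scene"):
  for s in ((1,1),(1,-1),(-1,-1),(-1,1)):
    x,y=.04*s[0],.04*s[1]; print(n,proj(n,[P[0]+np.cos(a)*x-np.sin(a)*y,P[1]+np.sin(a)*x+np.cos(a)*y,.045]).round(1))
E
python3 - <<'E'
import cv2
a=cv2.imread("pics/top0.png")[240:310,185:265];b=cv2.imread("pics/scene0.png")[225:315,395:485]
import numpy as np
cv2.imwrite("pics/cmp.png",np.hstack([cv2.resize(a,(400,350),interpolation=2),cv2.resize(b,(350,350),interpolation=2)]))
E
```

```text
[0.4594 0.2703 0.045 ]
[0.5192 0.2886 0.045 ]
[0.5211 0.2569 0.045 ]
[0.5346 0.2602 0.045 ]
tcp [597. 281.] tips [640. 281.] [554. 281.] axis top [596. 349.] rim [597. 316.]
[ 0.0713  0.0011 -0.2053] [2.05067061e+01 3.07469627e+01 9.38066588e+01 9.64835321e-04
 5.54453876e+01 2.14940846e+01]
top px [216.58652251 270.72826899] [220.98700708 271.01624726] scene [441.98063298 243.49185277]
top [203.3 263.3]
top [235.7 252.6]
top [245.5 284.7]
top [212.8 295.6]
scene [455.2 287.4]
scene [416.1 281.8]
scene [418.  257.3]
scene [455.1 262.5]
```

View pics/cmp.png

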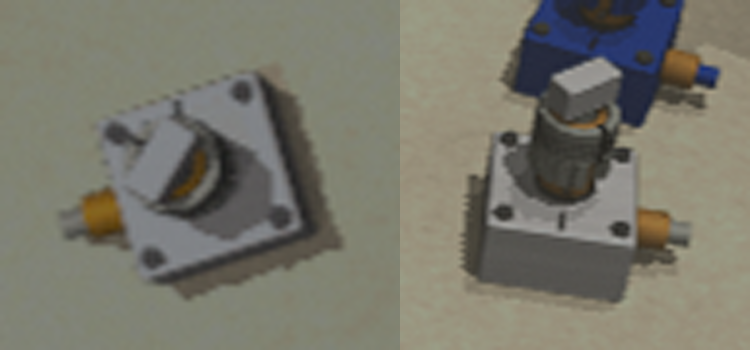

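Position is confirmed: this view's screws put the axis at (0.4986, 0.2499), and the top view agrees within about 3 mm. The rim line is still at about 60°, so the sleeve didn't turn. The commanded 0.030 may simply have been reached, so I'll test how the width reading responds to contact.

```bash
python3 - <<'E'
from h import *
for g in (.091,.06,.05,.044,.03,.0):
    arm.grip(g); arm.sleep(.15); print(g,round(arm.current_width(),4),np.round(arm.current_force(),2),round(arm.current_t(),2))
    if g in(.06,.0): cv2.imwrite(f"pics/g{int(g*1000)}.png",arm.snapshot("wrist")[:,:,::-1])
a,b=[cv2.imread(f"pics/g{k}.png")[130:310,234:414] for k in (60,0)]
cv2.imwrite("pics/gg.png",np.hstack([cv2.resize(cv2.convertScaleAbs(x,alpha=1.5,beta=15),(400,400),interpolation=2) for x in (a,b)]))
E
```

```text
0.091 0.0911 [-0.11 -0.07 -0.15] 13.47
0.06 0.0596 [0.03 0.49 0.13] 14.28
0.05 0.0502 [ 0.65 -0.44 -0.39] 14.86
0.044 0.0442 [ 0.83 -0.28 -0.79] 15.33
0.03 0.0301 [-1.24  1.17  0.79] 15.92
0.0 0.0181 [-1.59  0.5   1.63] 16.41
```

View pics/gg.png

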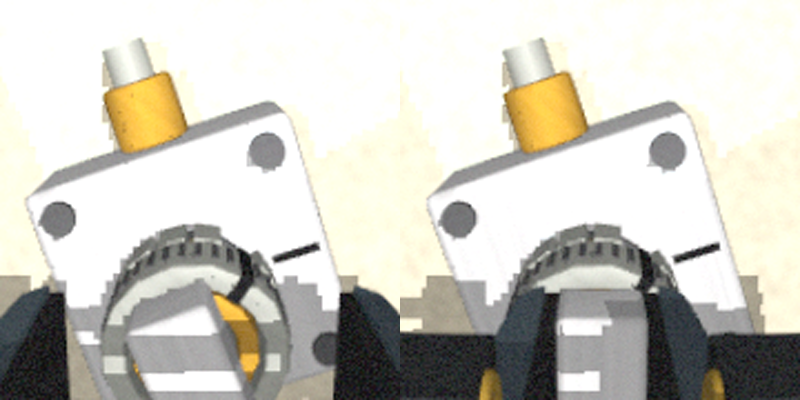

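The jaws stopped at 18.1 mm on the handle, turning only the plug. The fingertips therefore sit above the rim. In the picture they lie about 33 mm short of the reported TCP: 60 mm opening spans 123 px, so depth is 0.181 m, not 0.213 m. The scene view agrees, since nearly the whole sleeve shows below the fingers. I'll open, go lower in steps with a force check, and grip again, expecting 44 mm.

```bash
cat >> h.py <<'E'
C=[.4987,.2500]
def rep(s): print(s,"w",round(arm.current_width(),4),"F",np.round(arm.current_force(),1),"T",np.round(arm.current_torque(),2),"p",np.round(arm.current_ee_pos(),4),"t",round(arm.current_t(),2))
E
python3 - <<'E'
from h import *
c=arm.get_calibration("wrist")
f=lambda u,v,z:at("wrist",(234+u/2.2222,130+v/2.2222),z,c)[:2]
for uv in ((237,298),(250,255)):
    d=f(*uv,.1)-C; print("line",np.hypot(*d).round(4),np.degrees(np.arctan2(d[1],d[0])).round(1))
arm.grip(.091); z=.068
arm.move_to([*C,z],down(40))
F0=arm.current_force()
while z>.0441:
    z-=.004; arm.move_l([*C,z],feed=.06); F=arm.current_force()
    if abs(F-F0).max()>5: rep("contact"); break
rep("low"); 
if z<.046:
    arm.grip(.03); arm.sleep(.2); rep("grip")
E
```

```text
line 0.0165 55.0
line 0.0264 62.1
low w 0.091 F [ 0.9  0.9 -0.2] T [-0.05  0.02 -0.01] p [0.4985 0.2499 0.0437] t 19.88
grip w 0.0437 F [-3.2 -3.3  4.2] T [-0.77  0.73  0.06] p [0.4983 0.2498 0.0439] t 20.87
```

The jaws stopped at 43.7 mm, so the sleeve is held. Now turn and push.

```bash
python3 - <<'E'
from h import *
z=.044
for k in (10,20,30,41):
    arm.move_to([*C,z],down(40-k)); arm.sleep(.08); rep(k)
F0=arm.current_force()
for dz in (.0015,.003):
    arm.move_l([*C,z-dz],feed=.02); arm.sleep(.1); rep(dz)
E
```

```text
10 w 0.0436 F [-4.1 -4.7  4.4] T [-0.91  0.8  -0.07] p [0.4982 0.2497 0.0439] t 21.24
20 w 0.0438 F [-4.6 -5.6  5.5] T [-0.98  0.85 -0.06] p [0.498  0.2496 0.0439] t 21.62
30 w 0.0434 F [-5.1 -4.7  5.8] T [-0.99  1.06 -0.02] p [0.4978 0.2496 0.0438] t 21.99
41 w 0.0437 F [-5.7 -5.   5.1] T [-1.04  1.18 -0.07] p [0.4976 0.2495 0.0438] t 22.38
0.0015 w 0.0437 F [-6.3 -5.3  6.4] T [-1.04  1.21 -0.02] p [0.4977 0.2495 0.0423] t 22.73
0.003 w 0.0438 F [-6.6 -4.7  5.9] T [-1.07  1.23 -0.1 ] p [0.4976 0.2495 0.0408] t 23.08
```

```bash
python3 - <<'E'
from h import *
w=arm.snapshot("wrist")[:,:,::-1]; s=arm.snapshot("scene")[:,:,::-1]
cv2.imwrite("pics/t_w.png",w);cv2.imwrite("pics/t_s.png",s)
w=cv2.resize(cv2.convertScaleAbs(w[140:340,224:424],alpha=1.5,beta=15),(400,400),interpolation=2)
s=cv2.resize(cv2.convertScaleAbs(s[220:300,400:480],alpha=1.7,beta=25),(400,400),interpolation=2)
cv2.imwrite("pics/tt.png",np.hstack([w,s]))
E
```

```text
(no output)
```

View pics/tt.png

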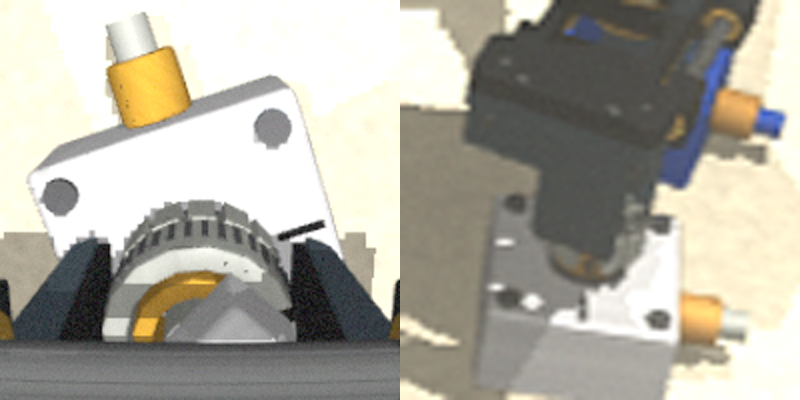

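The sleeve has turned: the black line has left 60° and now sits near the right finger, by the pin mark. Force stays soft, as the spring alone would give. Pushing on.

```bash
python3 - <<'E'
from h import *
z=.044
for dz in (.005,.007,.009,.0105,.0115):
    arm.move_l([*C,z-dz],feed=.02); arm.sleep(.1); rep(dz)
    if arm.current_force()[2]>25: break
w=arm.snapshot("wrist")[:,:,::-1]; cv2.imwrite("pics/d_w.png",w)
E
```

```text
0.005 w 0.0437 F [-7.2 -5.3  7.5] T [-1.07  1.32  0.  ] p [0.4977 0.2495 0.0389] t 23.53
0.007 w 0.0434 F [-7.1 -5.9  8.8] T [-1.08  1.48 -0.04] p [0.4976 0.2495 0.0369] t 23.88
0.009 w 0.0437 F [-7.6 -5.4  9.6] T [-1.12  1.43 -0.  ] p [0.4976 0.2495 0.035 ] t 24.23
0.0105 w 0.0435 F [-9.8 -6.3 17. ] T [-1.27  1.84 -0.05] p [0.4977 0.2495 0.0339] t 24.58
0.0115 w 0.0435 F [-12.2  -6.3  27.6] T [-1.28  2.3   0.02] p [0.4977 0.2497 0.0334] t 24.93
```

The force followed the spring ramp and then hit a hard stop at about 10 mm, so the sleeve is fully down. Now release, rise and look.

```bash
python3 - <<'E'
from h import *
import json
arm.move_l([*C,.0345],feed=.03); rep("back"); arm.sleep(.1)
arm.grip(.091); rep("open")
arm.move_l([*C,.14],feed=.15); arm.sleep(.2)
c=arm.get_calibration("wrist"); w=arm.snapshot("wrist")[:,:,::-1]; cv2.imwrite("pics/r_w.png",w); rep("up")
json.dump({k:np.array(v).tolist() for k,v in c.items()},open("r.json","w"))
p=proj("wrist",[*C,.131],c).astype(int);print(p)
u,v=p; im=w[v-70:v+50,u-60:u+60]
cv2.imwrite("pics/rc.png",cv2.resize(cv2.convertScaleAbs(im,alpha=1.5,beta=15),(600,600),interpolation=2)); print(u-60,v-70)
E
```

```text
back w 0.0439 F [-8.  -5.3 10. ] T [-0.99  1.5   0.02] p [0.4976 0.2496 0.0347] t 25.23
open w 0.0911 F [ 0.9 -0.1  0.1] T [-0.06  0.09 -0.02] p [0.4987 0.25   0.0345] t 26.18
up w 0.0908 F [-0.4  0.4 -0.1] T [-0.04  0.08  0.  ] p [0.4983 0.2498 0.1393] t 27.28
[323 264]
263 194
```

View pics/rc.png

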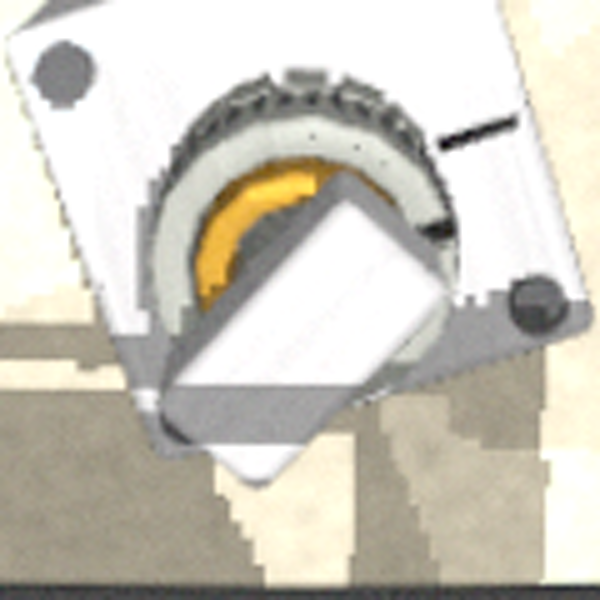

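The plug is lifted, with the handle turned to a diagonal; its top-face corners are at (345,200), (448,290), (262,487) and (163,395) in the crop. The sleeve line at (435,230) is level with the pin mark. Compute the handle pose, then grasp it and draw straight up.

```bash
python3 - <<'E'
from h import *
import json
c=json.load(open("r.json"))
W=[at("wrist",(263+u/5,194+v/5),.131,c)[:2] for u,v in ((345,200),(448,290),(262,487),(163,395))]
d=[W[1]-W[0],W[2]-W[1],W[2]-W[3],W[3]-W[0]]
print("centre",np.mean(W,0).round(4),[np.hypot(*x).round(4) for x in d],[np.degrees(np.arctan2(x[1],x[0])).round(1) for x in d])
n=d[0]+d[2]; l=-(d[1]+d[3]); a1=np.degrees(np.arctan2(n[1],n[0])); a2=np.degrees(np.arctan2(l[1],l[0]))-90
yaw=(a1+a2)/2; print(a1,a2,yaw)
assert abs(a1-a2)<8
arm.move_to([*C,.14],down(yaw)); arm.move_l([*C,.072],feed=.12); rep("low")
arm.grip(.0); arm.sleep(.2); rep("grip")
E
```

```text
centre [0.4991 0.2506] [np.float64(0.0167), np.float64(0.034), np.float64(0.0171), np.float64(0.033)] [np.float64(-42.9), np.float64(-132.5), np.float64(-46.4), np.float64(-133.1)]
-44.63489179931173 -42.776813942812836 -43.705852871062284
low w 0.0908 F [ 0.  -0.5  0.1] T [-0.12  0.1  -0.01] p [0.4991 0.2501 0.0725] t 28.77
grip w 0.018 F [-1.8  4.4 -0.2] T [ 0.75  0.63 -0.01] p [0.4985 0.2501 0.0719] t 30.07
```

```bash
python3 - <<'E'
from h import *
arm.move_l([*C,.125],feed=.06); rep("40+"); arm.move_l([*C,.2],feed=.12); arm.sleep(.2); rep("out")
assert arm.current_width()>.015
im=arm.snapshot("scene")[:,:,::-1]; cv2.imwrite("pics/out.png",im)
cv2.imwrite("pics/outc.png",cv2.resize(cv2.convertScaleAbs(im[170:310,380:520],alpha=1.6,beta=20),(560,560),interpolation=2))
E
```

```text
40+ w 0.018 F [-0.1  0.2 -2.5] T [-0.14  0.13 -0.01] p [0.4985 0.2499 0.1247] t 31.11
out w 0.0178 F [-0.2  0.8 -2.1] T [-0.11  0.06 -0.02] p [0.4983 0.2499 0.1992] t 32.08
```

View pics/outc.png

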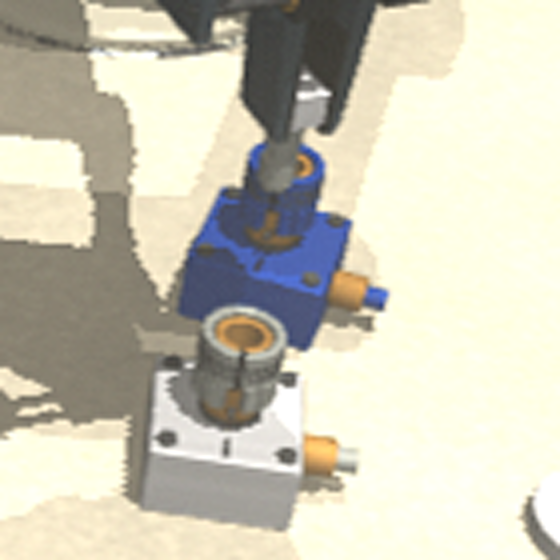

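The plug is held in the jaws (bottom at about (280,185)). The coupling is empty and the sleeve is back up, with core and pin visible under its edge. Now set it in the tray, lowering by feel.

```bash
python3 - <<'E'
from h import *
T=[.621,-.002]; Rt=down(-43.7)
arm.move_to([*T,.2],Rt); arm.move_l([*T,.03],feed=.15); arm.sleep(.2); rep("above"); F0=arm.current_force()[2]
z=.03
while z>.002:
    z-=.0015; arm.move_l([*T,z],feed=.03)
    if arm.current_force()[2]-F0>3: break
rep("touch"); arm.sleep(.1)
arm.grip(.05); arm.sleep(.4); rep("open"); arm.grip(.091)
arm.move_l([*T,.15],feed=.12); arm.move_l([.52,-.002,.2],feed=.15); arm.sleep(.2); rep("clear")
a=arm.snapshot("top")[:,:,::-1]; s=arm.snapshot("scene")[:,:,::-1]
cv2.imwrite("pics/f_t.png",a);cv2.imwrite("pics/f_s.png",s)
cv2.imwrite("pics/ff.png",np.hstack([cv2.resize(a,(400,300),interpolation=3),cv2.resize(s[200:410,200:480],(400,300),interpolation=2)]))
E
```

```text
above w 0.018 F [-0.1  0.2 -1.1] T [-0.09  0.12 -0.02] p [ 0.6214 -0.0021  0.0307] t 34.7
touch w 0.0174 F [-3.7  1.6 13. ] T [ 0.2   0.88 -0.03] p [ 0.6212 -0.0019  0.0098] t 38.2
open w 0.0498 F [ 1.  -0.2 -0.2] T [-0.04  0.09 -0.03] p [ 0.621 -0.002  0.009] t 39.36
clear w 0.0908 F [ 0.5 -0.5 -0.4] T [-0.07  0.14  0.01] p [ 0.5203 -0.002   0.1995] t 42.56
```

View pics/ff.png

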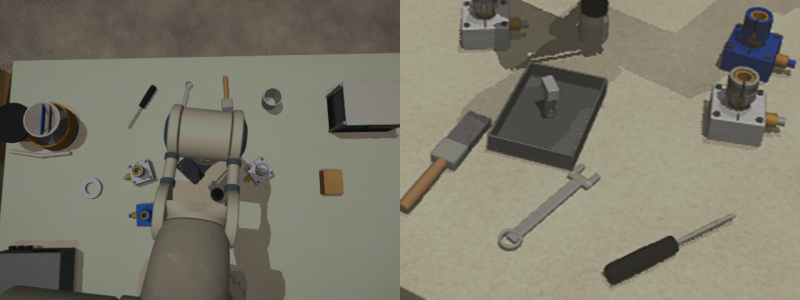

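The plug stands upright in the tray at about (549,97). The sleeve is up, the bystanders are where they were, and the arm is clear of everything. Handing in.

```bash
python3 -c "
from h import *
rep('end'); arm.sign_off()"
```

```text
end w 0.0912 F [ 0.2  0.7 -0.6] T [-0.09  0.07  0.03] p [ 0.5202 -0.002   0.1996] t 42.66
the job is handed in; nothing more can be done
```

The bar-handled plug is out of its coupling and standing upright, released, in the grey tray. I handed the job in at 42.7 s; sign-off reports no verdict.

**What I did:** I gripped the sleeve and turned it 41° clockwise. I then pushed it down: force rose gently to about 10 N and hit a hard stop near 10 mm. I let go, gripped the handle and drew the plug straight up. I lowered it into the tray until I felt contact (13 N) before opening the fingers.

**Last checks:** After the draw, the scene view showed the sleeve back up. The final picture showed the plug upright in the tray with the arm clear, and the force reading was near zero. The loose things in view looked unmoved. I judged that by eye rather than measuring it, and the arm hid the jar in the top view.

**What disagreed:**
- **Fingertip height:** The real fingertips sit about 33 mm short of the reported tool point. My first grip therefore closed on the plug's handle above the sleeve and turned the plug in place. I saw this in the pictures and went lower for the second grip, which stopped at 43.7 mm, matching the sleeve.
- **Coupling position:** The top camera's block corners and the wrist camera differed by about 3 mm. I used the wrist value.
- **Side force:** There was about 9 N of side force while the sleeve was held, from a grip roughly 1 mm off centre, rising to about 14 N against the hard stop.

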